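# Clamp the filed boards in a lever arch file

## Task

Lift the lever of the open lever arch file until its rings spring open, slip the loose compressor bar over both posts and down flat onto the filed boards, then press the lever back down and give it a firm push of about 20 N, held for a moment, so that it is fully home and the rings are shut. Work the rings by the lever only, never by pushing on the wires, do not force the lever, the posts or the boards, and leave the owl, the tumbler and the dice cup alone.

Things in the scene. Friction and masses are not known exactly. Their poses are not given: they have to be found in the camera images.
- file: A5 lever arch file lying open, fixed: three 3 mm black boards with light lining (back cover, spine, front cover), 245 mm (x) by 501 mm (y) in all. Origin on the console top half-way between the two posts; x away from the robot along the line of the posts, y towards the spine and front cover, z up. Its steel base plate (top at z = 5 mm) carries posts, arches and lever
- post_near (a point): top of the straight steel post nearer the lever (the posts are 4 mm thick, 2.6 mm in the top 4 mm, upright, 80 mm apart, top 51 mm above the console, at file x = -40 mm, y = 0)
- post_far (a point): top of the other post, at file x = +40 mm, y = 0
- lever_pivot (a point): middle of the lever's hinge pin, at file x = -50, y = +50, z = 20 mm; the pin runs along file y
- lever_grip (a point): centre of the black plastic thumb grip on the lever's free end, on the robot's side of the pivot: 26 mm long along the lever, 18 wide along file y, 8 thick, 56 mm from the pivot (when shut 1 mm above the pivot's level). Shut, 14 mm of air lie under it and 27 mm or more beside it
- lever (a joint): lever angle: 0 level, on a hard stop; 1.15 rad raised, rings open. It swings up and away from the robot. A spring works over a dead centre at 0.03 rad (1.7 mm at the grip): below it the lever is held shut (7 N at the grip lifts it), above it the lever drives itself up to 1.15. Pressing down takes 5 N square to the lever at the grip at first, 14 N at 0.2 rad, then falls to nothing at the dead centre
- blade (a joint): springy bend of the lever's steel blade under the load on its grip: 0 unloaded, negative when pressed shut, positive when lifted; 0.001 rad for each 1.8 N at the grip (square to the lever), so -0.011 for a 20 N push. Beyond 0.020 rad (36 N) either way the lever is bent for good
- rings (a joint): angle of the two wire arches, driven by the lever: 0 shut on the posts, 1.1 rad swung open towards the spine. Hinged on a line along file x at file y = +48 mm; shut, they reach from there over to the posts, up to 64 mm above the console; open, their tips stand at about file y = +66, 72 mm above the console
- bar_tab (a point): compressor bar: loose grey plastic bar 120 x 22 x 5 mm, 30 g, first on the front cover (3 mm thick). Mid-top it has an upright finger tab 34 mm long (x), 12 wide, 14 high; this point is the tab's centre, 12 mm above the bar's underside. x along the bar, z up; either way round is alike. Its two through slots lie 40 mm either side of the middle along x, each 12 mm long (x), 7 wide (y)
- boards_top (a point): top face of the pile of stiff greyboard divider panels filed on the posts, at the point half-way between the posts; axes as the file. The pile covers file x -105 to +105 and y -136 to +12 mm. Its height differs from run to run (12 to 26 mm above the console); it gives 1 mm for 6 N
- owl: white ceramic owl figurine, 98 mm tall, 72 mm wide, standing on the console beside the back cover; origin at its foot
- tumbler: clear glass tumbler, 95 mm tall, 76 mm across, standing beside the back cover; origin at its foot
- dice_cup: yellow plastic dice cup, 90 mm tall, 80 mm across, standing beside the back cover; origin at its foot
There are look-alikes about, which are no part of the job. Several things look just like the part that bears bar_tab: the one meant starts nearest to the robot's base.

How it is judged:
By the outcome, as a careful person would: the job done as asked, in the order asked, and still so for the second after the job is handed in, with the robot touching nothing.
It also fails if it takes over 61 s, if anything falls off the work surface, if the arm or the gripper's body presses on something with over 40 N, if the wrist force passes 120 N, or if a joint passes its speed limit or range.

## Robot

A 6-joint arm with a two-finger parallel gripper is mounted at the origin on the work surface. World frame = base frame: x ahead of the robot, y to its left, z up, the work surface at z = 0. Lengths are in mm, angles in rad, forces in N, time in s.
With the tool pointing down it reaches from about 400 to 925 mm from the base axis. Payload 12.5 kg.
Tool frame: the origin (TCP) lies at the very end of the fingers, on their centre line; the grasp point (between the pads) lies 19 mm behind it (env.grip_point_offset is the distance from the TCP to the grasp point, in mm); z points along the fingers, y is the direction in which the jaws open and shut (so a half turn about z gives the same grasp; the last joint's range is limited). The gripper opens to 95 mm and grips with 3 to 60 N. Pads are 20 mm wide; open, the fingers measure 119 mm over their backs; the gripper's body (75 mm by 180 mm) begins 59 mm behind the grasp point.
Start: joints at [1.211, 0.491, 1.559, -0, 1.092, -0.106], TCP at [156.909, 605.001, 214.661] pointing down, gripper open.
Joint ranges: [-3.1, 3.1], [-0.84, 2.19], [0.05, 2.79], [-1.13, 4.28], [0.06, 2.93], [-2.69, 2.69]. Speed limits (rad/s): [2.22, 2.22, 2.79, 3.14, 3.14, 3.14].

## Interface

Orientations are given as [roll, pitch, yaw] about the fixed x, y, z axes, in that order (R = Rz(yaw) Ry(pitch) Rx(roll)).
In Python, from cell import env gives the robot as it stands.
- The arm moves only by the tool drive_tool, never from a script. Its argument "commands" is a list of rows, each an object of numbers: "dx", "dy", "dz": the shift along the world's x, y, z in mm; "yaw": the turn about the world's z in degrees. In form: [{"dx": .., "dy": .., "dz": .., "yaw": ..}, ...]. A call has 1 to 5 rows; each row shifts and turns the commanded pose from where the row before left it; what a row does not reach is not made up. A row lasts 1/12 s, in which the tool goes at most 41.7 mm and 7.16 degrees, less where a joint would pass 70% of its speed; a pose out of reach is approached as far as the arm can. A call with a gripper value outside its range is refused whole. "grip" is the opening, from 0 (shut) to 1 (fully open), set as the call begins (left out, the last holds). The fingers move at their own pace and stop on an object; the grip force is fixed at half the most. Time passes only in rows, so rows that do not move let the fingers close. It gives the time, the measured TCP pose, the force and the opening at its end, in the units of the state.
- env.state(): the state, without advancing time (a new reading comes with each control period).
- env.read_camera(name): name is "scene" or "top" or "wrist"; returns the picture (480x640x3 uint8, red, green, blue); there is no depth.
- env.calibration(name): a dict with "intrinsics" (3x3 intrinsics, pixels), "dist_coeffs" ([k1, k2, p1, p2, k3] as OpenCV has them; the pictures are not rectified), "rvec" (rotation vector, rad) and "tvec" (3), from world to camera coordinates, as OpenCV has them. Camera axes: x right, y down, z forward; pixel columns grow to the right and rows downward; lengths in mm; the calibration is good to about 2 mm. A picture is of the moment at which its call begins: read the wrist's pose just before it. calibration takes no time and is no camera call; for the wrist camera it gives the pose at the moment of the call.
- env.job_done(): hands the job in, once; it reports no verdict.
Trained networks look in the newest picture that a camera, given by its name, has taken for a name from the list of things; names that differ only in an ending like _2 or _b are one class to them, and where a whole thing is asked for, a point or a joint stands for the part that bears it (a point fixed in the world has none). Each returns a list of dicts, best first, with "conf" (0 to 1); they miss things now and then, are a little off and sometimes report something else, mostly with a low value. They report only what shows in the picture. A call takes as long as a camera call. They do not tell look-alikes from the thing itself.
- env.trace(query, camera): "pixels" (480x640 bool, what is visible of it) and "pixel" ([column, row] in pixels, amid what is visible of it).
- env.place_of(query, camera): "pixel" ([column, row] in pixels: a listed point, or the origin of a listed thing).
The state is a dict: "t": time; "joints": joint angles; "qvel": joint speeds; "tau": joint torques, N m; "eef_pos": TCP position; "tcp_rot": TCP orientation; "ft_force": force on the tool from outside, world axes, zero at the start; "moment": the same for the moment, N m; "opening": opening from 0.0 (shut) to 1.0 (fully open).
Only numpy, scipy, OpenCV 4.12 (cv2) and the standard library are available. Lean on these libraries where they do the work, as an engineer would, in place of code of your own. Each camera call takes 0.05 s, during which the arm holds its last target.

## Working session

There is one attempt and no reset: what is moved stays moved. The work goes in short steps, Python scripts to look and compute and a tool call to move; the robot and the scene stay as the last step left them, time stands still between calls to the robot, and variables do not carry over. Pictures are saved under pics/ and viewed, and the job is handed in when it is done.

Besides the shell and the picture viewer there is one more tool, called after "Emit:" in YAML: its name, and indented under it one key for each argument. drive_tool: Moves the arm, as the interface text tells. Its arguments: {"type":"object","properties":{"commands":{"type":"array"},"grip":{"type":"number"}},"required":["commands"]}

```bash
ls; mkdir -p pics; cat > h.py <<'E'
from cell import env
import numpy as np, cv2
def snap(c,fn):
    im=env.read_camera(c); cv2.imwrite('pics/'+fn,cv2.cvtColor(im,cv2.COLOR_RGB2BGR)); return im
def cal(c):
    k=env.calibration(c); return [np.array(k[x],float) for x in('intrinsics','dist_coeffs','rvec','tvec')]
def ray(c,px,k=None):
    K,D,r,t=k or cal(c); u=cv2.undistortPoints(np.array([[px]],float),K,D)[0,0]
    R=cv2.Rodrigues(r)[0]; return (-R.T@t.ravel(), R.T@np.array([u[0],u[1],1]))
def atz(c,px,z,k=None):
    o,d=ray(c,px,k); return o+d*(z-o[2])/d[2]
def proj(c,P,k=None):
    K,D,r,t=k or cal(c); return cv2.projectPoints(np.array(P,float).reshape(-1,3),r,t,K,D)[0].reshape(-1,2)
def tri(obs):
    A=np.zeros((3,3));b=np.zeros(3)
    for o,d in obs:
        d=d/np.linalg.norm(d);M=np.eye(3)-np.outer(d,d);A+=M;b+=M@o
    return np.linalg.solve(A,b)
E
python3 - <<'E'
from h import *
np.set_printoptions(precision=1,suppress=True)
print(env.state())
for c in('scene','top','wrist'):
    k=cal(c);o,d=ray(c,(320,240),k);print(c,o,d,k[0][0,0])
    snap(c,c+'0.png')
    for q in('post_near','post_far','lever_pivot','lever_grip','bar_tab','boards_top','owl','tumbler','dice_cup','file'):
        print(q,[(np.round(x['pixel']).tolist(),round(x['conf'],2)) for x in env.place_of(q,c)])
E
```

```text
pics
{'t': 0.0, 'joints': array([ 1.2,  0.5,  1.6,  0. ,  1.1, -0.1]), 'qvel': array([ 0., -0.,  0., -0.,  0.,  0.]), 'tau': array([ -0. , -61.3, -25.8,   0.1,   0. ,  -0. ]), 'eef_pos': array([156.8, 604.7, 214.1]), 'tcp_rot': array([-3.1, -0. ,  2.9]), 'ft_force': array([ 0.5, -0.4, -0.5]), 'moment': array([-0., -0., -0.]), 'opening': 0.9992086156510116}
scene [1344.9 -263.6  742.4] [-0.7  0.3 -0.7] 478.1006684630389
post_near [([254.0, 232.0], 0.95)]
post_far [([275.0, 253.0], 0.75), ([198.0, 328.0], 0.26)]
lever_pivot [([272.0, 237.0], 0.61)]
lever_grip [([263.0, 219.0], 0.37)]
bar_tab [([436.0, 189.0], 0.85), ([346.0, 214.0], 0.81), ([476.0, 215.0], 0.58), ([173.0, 302.0], 0.41)]
boards_top [([265.0, 252.0], 0.92)]
owl [([171.0, 303.0], 0.63)]
tumbler [([196.0, 333.0], 0.61)]
dice_cup [([159.0, 278.0], 0.93)]
file []
top [ 279.1   72.4 1435.3] [ 0.2  0.  -1. ] 604.818328347092
post_near [([366.0, 256.0], 0.67), ([353.0, 290.0], 0.4)]
post_far [([361.0, 226.0], 0.69)]
lever_pivot [([347.0, 263.0], 0.61)]
lever_grip [([352.0, 293.0], 0.49), ([369.0, 259.0], 0.29)]
bar_tab [([272.0, 263.0], 0.98), ([154.0, 212.0], 0.75), ([154.0, 272.0], 0.6)]
boards_top [([366.0, 242.0], 0.82)]
owl [([454.0, 233.0], 0.55)]
tumbler []
dice_cup [([463.0, 271.0], 0.68)]
file [([369.0, 243.0], 0.77)]
wrist [ 90.4 622.1 384. ] [ 0.2 -0.1 -1. ] 330.43686440260467
post_near []
post_far []
lever_pivot []
lever_grip []
bar_tab []
boards_top []
owl []
tumbler []
dice_cup []
file []
```

View pics/scene0.png

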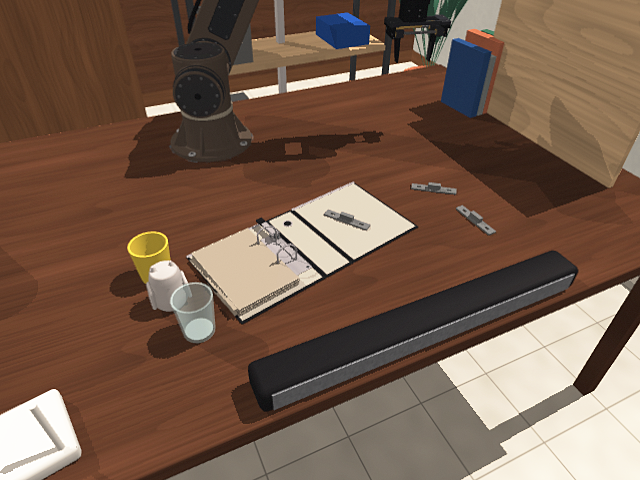

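View pics/top0.png

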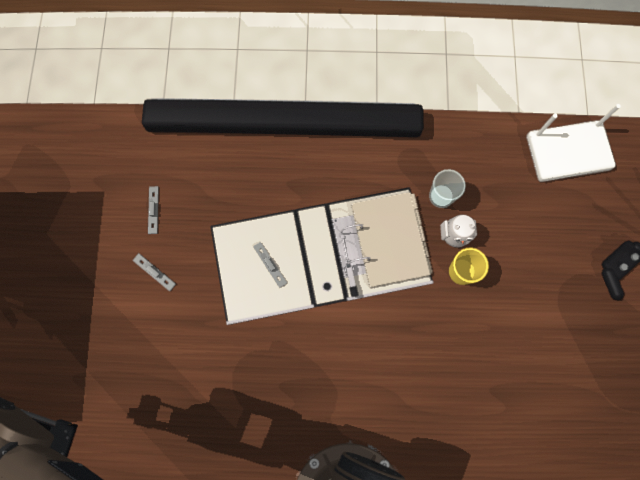

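```bash
python3 - <<'E'
from h import *
np.set_printoptions(precision=1,suppress=True)
print(env.state()['t'])
pairs={'pn':((254,232),(366,256),51),'pf':((275,253),(361,226),51),'piv':((272,237),(347,263),20),'grip':((263,219),(352,293),21),'bar':((346,214),(272,263),15),'bt':((265,252),(366,242),20)}
for n,(s,t,z) in pairs.items():
    print(n,tri([ray('scene',s),ray('top',t)]),atz('scene',s,z),atz('top',t,z))
for t in((154,212),(154,272)):print(atz('top',t,15))
for s in ((436,189),(476,215)):print(atz('scene',s,15))
E
```

```text
1.65
pn [547.1 -36.7  56.3] [538.6 -42.4  51. ] [550.3 -29.7  51. ]
pf [621.7 -20.5  48.4] [623.4 -24.5  51. ] [622.  -17.3  51. ]
piv [536.6   6.6  18.2] [536.7  -0.4  20. ] [538.3  13.1  20. ]
grip [467.    1.5  22.1] [466.    3.1  21. ] [466.8   0.3  21. ]
bar [533.8 192.5  23.8] [524.2 199.7  15. ] [534.7 191.8  15. ]
bt [588.  -33.3  28.1] [578.7 -32.9  20. ] [590.5 -31.7  20. ]
[653.9 487.1  15. ]
[505.3 474.4  15. ]
[526.1 469.1  15. ]
[660.8 493.4  15. ]
```

View pics/wrist0.png

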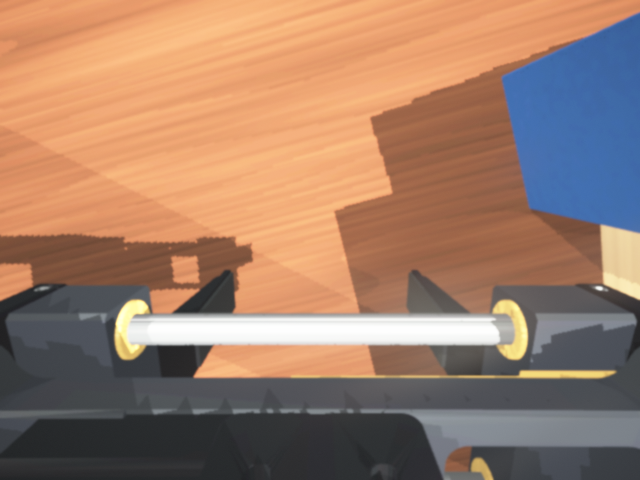

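Emit:
drive_tool:
  commands:
    - {"dx": 20,"dy": -35,"dz": 0,"yaw": 7}
    - {"dx": 20,"dy": -35,"dz": 0,"yaw": 7}
    - {"dx": 20,"dy": -35,"dz": 0,"yaw": 7}
    - {"dx": 20,"dy": -35,"dz": 0,"yaw": 4}
    - {"dx": 20,"dy": -35}

```text
invalid input
```

Emit:
drive_tool:
  commands:
    - {"dx": 25,"dy": -32,"dz": 0,"yaw": 7}
    - {"dx": 25,"dy": -32,"dz": 0,"yaw": 7}
    - {"dx": 25,"dy": -32,"dz": 0,"yaw": 7}
    - {"dx": 25,"dy": -32,"dz": 0,"yaw": 4}
    - {"dx": 25,"dy": -32,"dz": 0,"yaw": 0}

```text
t: 2.07
eef_pos: [281.8, 444.6, 214.8]
tcp_rot: [3.141, 0.0, -2.958]
ft_force: [0.9, 0.8, 0.2]
opening: 1.005
```

Emit:
drive_tool:
  commands:
    - {"dx": 32,"dy": -25,"dz": 0,"yaw": 0}
    - {"dx": 32,"dy": -25,"dz": 0,"yaw": 0}
    - {"dx": 32,"dy": -25,"dz": 0,"yaw": 0}
    - {"dx": 32,"dy": -25,"dz": 0,"yaw": 0}
    - {"dx": 32,"dy": -25,"dz": 0,"yaw": 0}

```text
t: 2.48
eef_pos: [442.5, 319.6, 214.9]
tcp_rot: [3.141, 0.001, -2.963]
ft_force: [-0.0, 0.9, 0.3]
opening: 1.0
```

Emit:
drive_tool:
  commands:
    - {"dx": 32,"dy": -26,"dz": 0,"yaw": 0}
    - {"dx": 32,"dy": -26,"dz": 0,"yaw": 0}
    - {"dx": 32,"dy": -26,"dz": 0,"yaw": 0}
    - {"dx": 32,"dy": -26,"dz": 0,"yaw": 0}
    - {"dx": 32,"dy": -26,"dz": 0,"yaw": 0}

```text
t: 2.9
eef_pos: [602.5, 189.4, 214.8]
tcp_rot: [3.141, 0.0, -2.963]
ft_force: [0.3, 0.6, 0.8]
opening: 1.006
```

Emit:
drive_tool:
  commands:
    - {"dx": 10,"dy": -30,"dz": 0,"yaw": 0}
    - {"dx": 10,"dy": -30,"dz": 0,"yaw": 0}
    - {"dx": 10,"dy": -30,"dz": 0,"yaw": 0}
    - {"dx": 0,"dy": 0,"dz": 0,"yaw": 0}
    - {"dx": 0,"dy": 0,"dz": 0,"yaw": 0}

```text
t: 3.32
eef_pos: [631.4, 99.7, 214.5]
tcp_rot: [3.141, -0.0, -2.966]
ft_force: [0.0, -0.1, -0.4]
opening: 1.003
```

```bash
python3 - <<'E'
from h import *
np.set_printoptions(precision=1,suppress=True)
s=env.state();print(s['t'],s['eef_pos'],np.degrees(s['tcp_rot']))
c='wrist';k=cal(c);print(ray(c,(320,240),k))
snap(c,'wrist1.png')
for q,z in(('post_near',51),('post_far',51),('lever_pivot',20),('lever_grip',21),('bar_tab',15)):
    print(q,[(np.round(x['pixel'],1).tolist(),round(x['conf'],2),atz(c,x['pixel'],z,k)) for x in env.place_of(q,c)])
E
```

```text
3.3167 [631.4  99.7 214.5] [ 180.    -0.  -169.9]
(array([563.8,  87.4, 383.8]), array([ 0.2,  0. , -1. ]))
post_near [([198.1, 117.2], 0.82, array([544.7, -33.6,  51. ])), ([202.6, 203.7], 0.59, array([625.8, -22.4,  51. ]))]
post_far [([203.1, 202.2], 0.95, array([624.2, -22. ,  51. ]))]
lever_pivot [([253.0, 107.7], 0.95, array([523.9,   9.8,  20. ]))]
lever_grip [([245.5, 45.3], 0.72, array([468.6,  -4.3,  21. ]))]
bar_tab [([430.3, 147.0], 0.85, array([529.4, 200.5,  15. ])), ([639.0, 299.2], 0.59, array([656.1, 489.7,  15. ]))]
```

View pics/wrist1.png

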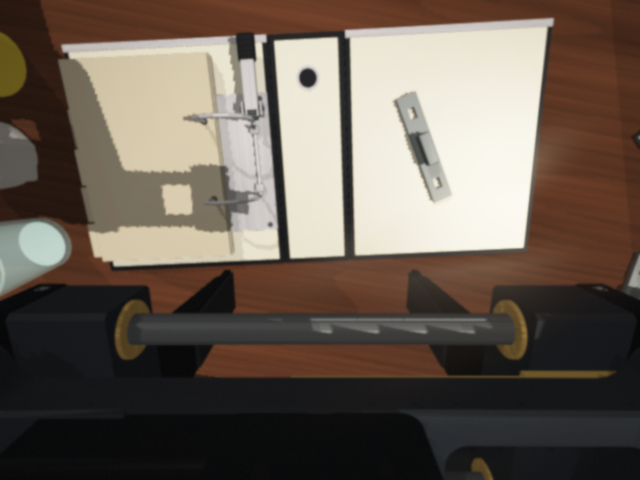

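```bash
python3 - <<'E'
import cv2
im=cv2.imread('pics/wrist1.png')
cv2.imwrite('pics/w1a.png',cv2.resize(im[20:240,175:325],None,fx=3.6,fy=2.7,interpolation=cv2.INTER_CUBIC) if 0 else cv2.resize(im[20:220,175:325],None,fx=3,fy=3,interpolation=cv2.INTER_CUBIC))
cv2.imwrite('pics/w1b.png',cv2.resize(im[80:215,380:470],None,fx=4,fy=4,interpolation=cv2.INTER_CUBIC))
E
```

```text
(no output)
```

View pics/w1a.png

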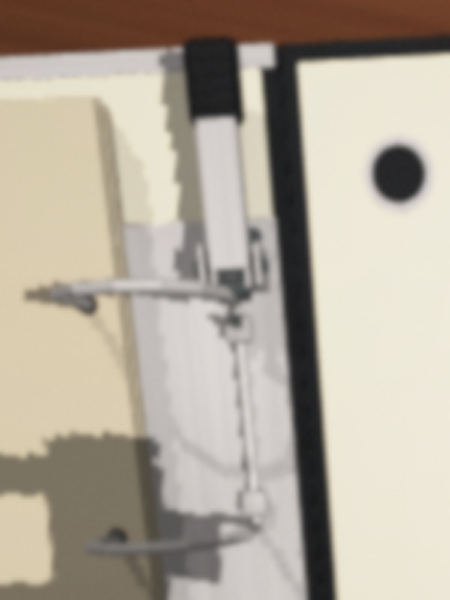

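View pics/w1b.png

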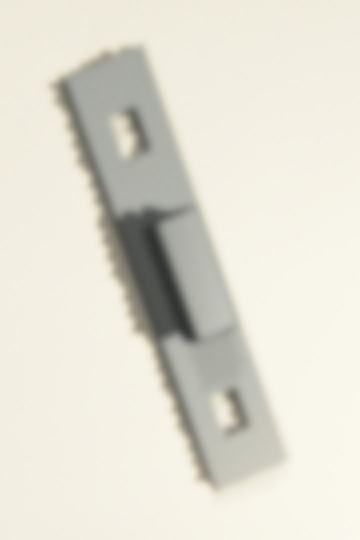

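```bash
python3 - <<'E'
from h import *
np.set_printoptions(precision=1,suppress=True)
c='wrist';k=cal(c)
P={n:atz(c,p,z,k) for n,p,z in[('gripc',(246.5,46),25),('grip tipL',(237.5,34),25),('tipR',(253,33),25),('pin',(252,113),22),('cBR',(525,248),3),('cTR',(553,21),3),('cBL',(113,267),3),('cTL',(62,47),3),
 ('slot1',(380+130/4,80+133/4),8),('slot2',(380+230/4,80+412/4),8),('tab',(380+197/4,80+273/4),22),('pn',(175+28/3,20+295/3),51),('pf',(175+115/3,20+540/3),51),('hole',(308,77.5),3),('sp1t',(266,40),3),('sp1b',(285,260),3)]}
for n,v in P.items():print(n,v)
for a,b in(('cTR','cBR'),('cTL','cBL'),('cTL','cTR'),('cBL','cBR'),('slot1','slot2'),('gripc','pin'),('sp1t','sp1b')):
    d=P[b]-P[a];print(a,b,np.linalg.norm(d),np.degrees(np.arctan2(d[1],d[0])))
print((P['slot1']+P['slot2'])/2)
E
```

```text
gripc [470.   -0.5  25. ]
grip tipL [461.3 -10.2  25. ]
tipR [457.7   4.3  25. ]
pin [529.2  11.9  22. ]
cBR [619.4 346.9   3. ]
cTR [387.2 296.5   3. ]
cBL [ 730.6 -135.1    3. ]
cTL [ 499.5 -192.3    3. ]
slot1 [497.7 177.2   8. ]
slot2 [563.9 222.8   8. ]
tab [530.5 199.8  22. ]
pn [548.1 -44.3  51. ]
pf [620.2  -9.7  51. ]
hole [482.1  61.4   3. ]
sp1t [455.2  13.1   3. ]
sp1b [685.  68.   3.]
cTR cBR 237.59123352492946 12.250154902680071
cTL cBL 238.11243651441265 13.90307647370432
cTL cTR 501.52348832585704 102.93756572409754
cBL cBR 494.6609695387901 102.99600058961562
slot1 slot2 80.33391936868856 34.53141849251338
gripc pin 60.5611640995916 11.737299033425176
sp1t sp1b 236.2640284802963 13.441646942682256
[530.8 200.    8. ]
```

Emit:
drive_tool:
  commands:
    - {"dx": -32.3,"dy": -20,"dz": -15,"yaw": 1}
    - {"dx": -32.3,"dy": -20,"dz": -15,"yaw": 1}
    - {"dx": -32.3,"dy": -20,"dz": -15,"yaw": 1}
    - {"dx": -32.3,"dy": -20,"dz": -15,"yaw": 0}
    - {"dx": -32.3,"dy": -20,"dz": -15,"yaw": 0}
  grip: 0.38

```text
t: 4.03
eef_pos: [467.9, 1.2, 139.4]
tcp_rot: [-3.141, 0.001, -2.909]
ft_force: [1.8, -1.1, -1.4]
opening: 0.709
```

Emit:
drive_tool:
  commands:
    - {"dx": 0,"dy": 0,"dz": -30,"yaw": 0}
    - {"dx": 0,"dy": 0,"dz": -30,"yaw": 0}
    - {"dx": 0,"dy": 0,"dz": -20,"yaw": 0}
    - {"dx": 0,"dy": 0,"dz": 0,"yaw": 0}
    - {"dx": 0,"dy": 0,"dz": 0,"yaw": 0}

```text
t: 4.45
eef_pos: [469.4, 1.5, 59.5]
tcp_rot: [3.141, -0.002, -2.91]
ft_force: [-0.1, 0.4, -0.4]
opening: 0.397
```

```bash
python3 - <<'E'
from h import *
np.set_printoptions(precision=1,suppress=True)
s=env.state();print(s['t'],s['eef_pos'],np.degrees(s['tcp_rot']),s['opening'],s['ft_force'])
snap('wrist','wrist2.png');im=snap('scene','scene2.png');
cv2.imwrite('pics/scene2z.png',cv2.resize(cv2.cvtColor(im[130:290,180:380],cv2.COLOR_RGB2BGR),None,fx=3.7,fy=3.7,interpolation=cv2.INTER_CUBIC))
E
```

```text
4.45 [469.4   1.5  59.5] [ 180.    -0.1 -166.7] 0.3969032633706504 [-0.1  0.4 -0.4]
```

View pics/wrist2.png

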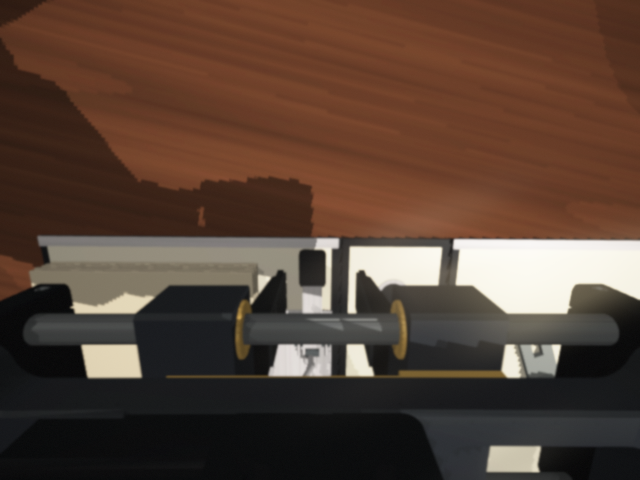

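View pics/scene2z.png

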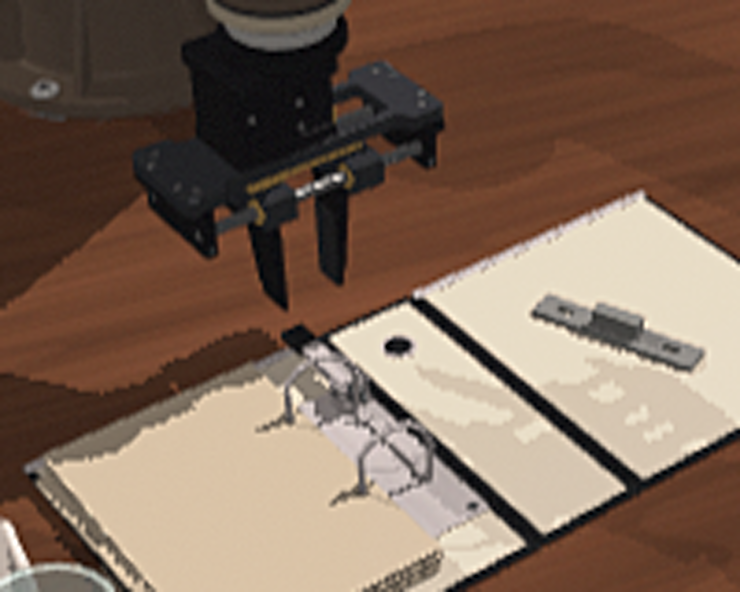

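```bash
python3 - <<'E'
from h import *
np.set_printoptions(precision=1,suppress=True)
k=cal('wrist')
for p in((299,252),(325,252),(300,285),(325,285),(312,267)):print(atz('wrist',p,25,k))
print(proj('wrist',[[469.4,1.5,59.5],[469.4,1.5,25]],k))
im=cv2.imread('pics/wrist2.png')[235:300,230:400]
cv2.imwrite('pics/w2z.png',cv2.resize(im,None,fx=4.5,fy=4.5,interpolation=cv2.INTER_CUBIC))
for a,b in(((40,241),(230,239)),((460,241),(600,242))):
    d=atz('wrist',b,3,k)-atz('wrist',a,3,k);print(np.degrees(np.arctan2(d[1],d[0]))-90)
E
```

```text
[462.1 -15.3  25. ]
[458.3   1.   25. ]
[484.1  -9.8  25. ]
[480.3   6.3  25. ]
[470.1  -4.9  25. ]
[[321.9 288. ]
 [321.8 268.1]]
13.835106815377884
12.78162064962008
```

View pics/w2z.png

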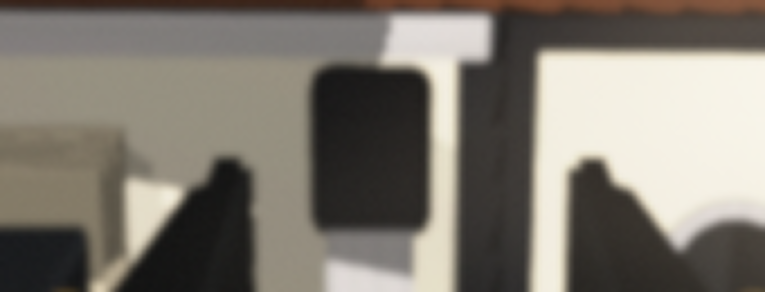

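Emit:
drive_tool:
  commands:
    - {"dx": 1.5,"dy": -6.3,"dz": 0,"yaw": 0}
    - {"dx": 0,"dy": 0,"dz": -20,"yaw": 0}
    - {"dx": 0,"dy": 0,"dz": -20,"yaw": 0}
    - {"dx": 0,"dy": 0,"dz": -8.5,"yaw": 0}
    - {"dx": 0,"dy": 0,"dz": 0,"yaw": 0}

```text
t: 4.97
eef_pos: [470.9, -5.4, 10.6]
tcp_rot: [3.141, -0.001, -2.911]
ft_force: [-0.9, -0.0, 0.1]
opening: 0.381
```

Emit:
drive_tool:
  commands:
    - {"dx": 0,"dy": 0,"dz": 0,"yaw": 0}
    - {"dx": 0,"dy": 0,"dz": 0,"yaw": 0}
    - {"dx": 0,"dy": 0,"dz": 0,"yaw": 0}
  grip: 0.25

```text
t: 5.22
eef_pos: [471.6, -5.3, 12.1]
tcp_rot: [-3.141, 0.001, -2.911]
ft_force: [-0.2, -0.2, -0.4]
opening: 0.267
```

```bash
python3 - <<'E'
from h import *
snap('wrist','wrist3.png')
im=cv2.imread('pics/wrist3.png')[200:380,200:440]
cv2.imwrite('pics/w3z.png',cv2.resize(im,None,fx=3.2,fy=3.2,interpolation=cv2.INTER_CUBIC))
E
```

```text
(no output)
```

View pics/w3z.png

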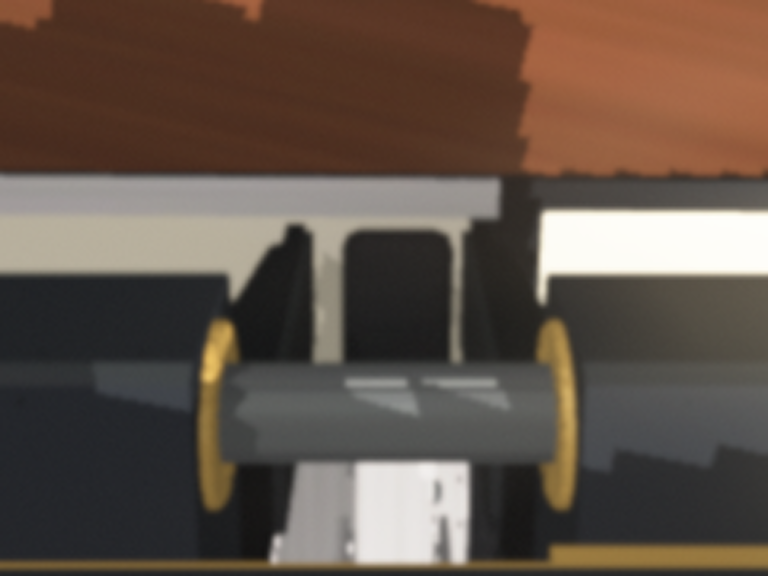

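Emit:
drive_tool:
  commands:
    - {"dx": -0.4,"dy": 1.5,"dz": 0,"yaw": 0}
    - {"dx": 0,"dy": 0,"dz": 0,"yaw": 0}
    - {"dx": 0,"dy": 0,"dz": 0,"yaw": 0}

```text
t: 5.52
eef_pos: [470.8, -3.6, 11.4]
tcp_rot: [-3.142, 0.0, -2.911]
ft_force: [0.1, 1.0, 0.3]
opening: 0.249
```

Emit:
drive_tool:
  commands:
    - {"dx": 0,"dy": 0,"dz": 0,"yaw": 0}
    - {"dx": 0,"dy": 0,"dz": 0,"yaw": 0}
    - {"dx": 0,"dy": 0,"dz": 0,"yaw": 0}
    - {"dx": 0,"dy": 0,"dz": 0,"yaw": 0}
  grip: 0.1

```text
t: 5.85
eef_pos: [470.8, -3.8, 11.2]
tcp_rot: [3.142, 0.0, -2.911]
ft_force: [-1.1, -2.4, 1.3]
opening: 0.184
```

Emit:
drive_tool:
  commands:
    - {"dx": 0,"dy": 0,"dz": 0.7,"yaw": 0}
    - {"dx": 0,"dy": 0,"dz": 0.7,"yaw": 0}
    - {"dx": 0,"dy": 0,"dz": 0.7,"yaw": 0}
    - {"dx": 0,"dy": 0,"dz": 0,"yaw": 0}

```text
t: 6.18
eef_pos: [470.8, -3.8, 13.2]
tcp_rot: [3.142, -0.0, -2.911]
ft_force: [1.8, -3.3, -3.8]
opening: 0.186
```

Emit:
drive_tool:
  commands:
    - {"dx": 0,"dy": 0,"dz": 1,"yaw": 0}
    - {"dx": 0.1,"dy": 0,"dz": 1,"yaw": 0}
    - {"dx": 0.2,"dy": 0,"dz": 1,"yaw": 0}
    - {"dx": 0.2,"dy": 0,"dz": 1,"yaw": 0}

```text
t: 6.52
eef_pos: [471.5, -3.7, 17.9]
tcp_rot: [-3.141, 0.001, -2.911]
ft_force: [1.3, -1.4, 7.0]
opening: 0.184
```

Emit:
drive_tool:
  commands:
    - {"dx": 0.3,"dy": 0,"dz": 1,"yaw": 0}
    - {"dx": 0.3,"dy": 0,"dz": 1,"yaw": 0}
    - {"dx": 0,"dy": 0,"dz": 0,"yaw": 0}

```text
t: 6.77
eef_pos: [472.0, -3.6, 20.1]
tcp_rot: [-3.141, 0.001, -2.911]
ft_force: [-0.9, -0.4, 8.3]
opening: 0.184
```

Emit:
drive_tool:
  commands:
    - {"dx": 0,"dy": 0,"dz": 0,"yaw": 0}
    - {"dx": 0,"dy": 0,"dz": 0,"yaw": 0}
    - {"dx": 0,"dy": 0,"dz": 0,"yaw": 0}
    - {"dx": 0,"dy": 0,"dz": 0,"yaw": 0}
    - {"dx": 0,"dy": 0,"dz": 0,"yaw": 0}
  grip: 0.36

```text
t: 7.18
eef_pos: [471.7, -3.6, 19.2]
tcp_rot: [3.141, -0.0, -2.911]
ft_force: [-0.5, 0.0, -0.1]
opening: 0.358
```

```bash
python3 - <<'E'
from h import *
im=snap('scene','scene3.png');
cv2.imwrite('pics/scene3z.png',cv2.resize(cv2.cvtColor(im[150:290,180:380],cv2.COLOR_RGB2BGR),None,fx=3.7,fy=3.7,interpolation=cv2.INTER_CUBIC))
E
```

```text
(no output)
```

View pics/scene3z.png

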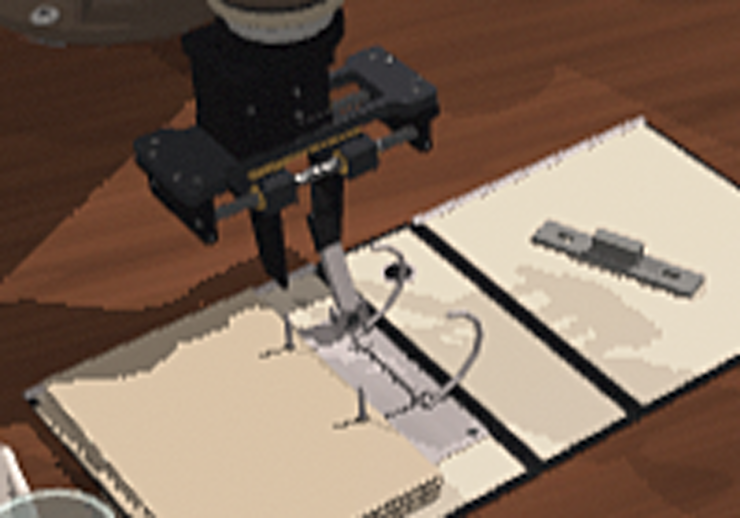

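Emit:
drive_tool:
  commands:
    - {"dx": -15,"dy": -3.5,"dz": 0,"yaw": 0}
    - {"dx": -15,"dy": -3.5,"dz": 0,"yaw": 0}
    - {"dx": 0,"dy": 0,"dz": 35,"yaw": 0}
    - {"dx": 0,"dy": 0,"dz": 35,"yaw": 0}
    - {"dx": 0,"dy": 0,"dz": 31,"yaw": 0}

```text
t: 7.65
eef_pos: [441.3, -10.7, 121.6]
tcp_rot: [3.141, -0.001, -2.911]
ft_force: [0.6, 0.4, 0.1]
opening: 0.358
```

Emit:
drive_tool:
  commands:
    - {"dx": 41,"dy": 1,"dz": 0,"yaw": 0}
    - {"dx": 41,"dy": 1,"dz": 0,"yaw": 0}
    - {"dx": 41,"dy": 2,"dz": 0,"yaw": 0}
    - {"dx": 41,"dy": 2,"dz": 0,"yaw": 0}
    - {"dx": 41,"dy": 1,"dz": 0,"yaw": 0}

```text
t: 8.07
eef_pos: [648.5, -3.4, 120.4]
tcp_rot: [3.141, 0.0, -2.911]
ft_force: [-0.4, -0.8, -1.2]
opening: 0.359
```

Emit:
drive_tool:
  commands:
    - {"dx": 0,"dy": 0,"dz": 0,"yaw": 0}
    - {"dx": 0,"dy": 0,"dz": 0,"yaw": 0}
    - {"dx": 0,"dy": 0,"dz": 0,"yaw": 0}

```text
t: 8.32
eef_pos: [645.7, -3.6, 119.5]
tcp_rot: [3.141, -0.002, -2.911]
ft_force: [-0.5, -0.9, 0.9]
opening: 0.356
```

```bash
python3 - <<'E'
from h import *
np.set_printoptions(precision=1,suppress=True)
s=env.state();print(s['t'],s['eef_pos'],np.degrees(s['tcp_rot']))
c='wrist';k=cal(c);print(ray(c,(320,240),k));np.save('k4.npy',np.array(k,dtype=object),allow_pickle=True)
snap(c,'wrist4.png')
for q,z in(('post_near',51),('post_far',51),('lever_pivot',20),('bar_tab',15)):
    print(q,[(np.round(x['pixel'],1).tolist(),round(x['conf'],2),atz(c,x['pixel'],z,k)) for x in env.place_of(q,c)])
E
```

```text
8.3167 [645.7  -3.6 119.5] [ 180.    -0.1 -166.8]
(array([579.2, -19.7, 289. ]), array([ 0.2,  0.1, -1. ]))
post_near []
post_far [([303.7, 219.7], 0.67, array([622.1, -22.2,  51. ]))]
lever_pivot [([374.4, 96.5], 0.73, array([523.8,   9.2,  20. ]))]
bar_tab [([596.5, 163.9], 0.82, array([530.9, 196.6,  15. ])), ([69.4, 260.2], 0.72, array([ 709.1, -211.5,   15. ]))]
```

View pics/wrist4.png

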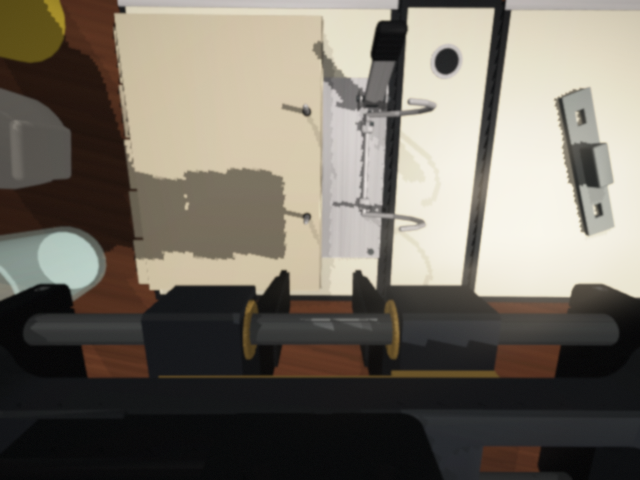

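```bash
python3 - <<'E'
import cv2
im=cv2.imread('pics/wrist4.png')
a=cv2.resize(im[90:240,270:440],None,fx=4.4,fy=4,interpolation=cv2.INTER_CUBIC)
a=cv2.resize(im[95:130,280:330],None,fx=8,fy=8,interpolation=cv2.INTER_CUBIC)
b=cv2.resize(im[200:235,280:330],None,fx=8,fy=8,interpolation=cv2.INTER_CUBIC)
cv2.imwrite('pics/w4p.png',cv2.hconcat([a,b]))
cv2.imwrite('pics/w4b.png',cv2.resize(im[80:240,545:625],None,fx=3.7,fy=3.7,interpolation=cv2.INTER_CUBIC))
E
```

```text
(no output)
```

View pics/w4p.png

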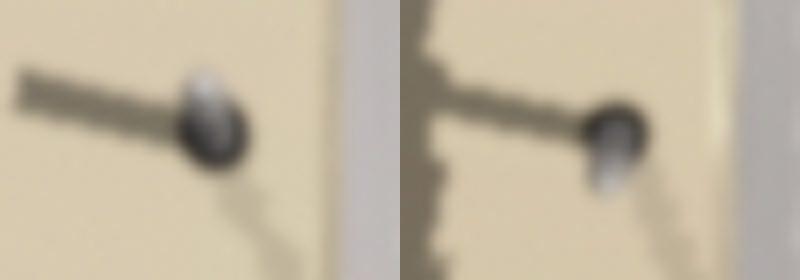

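View pics/w4b.png

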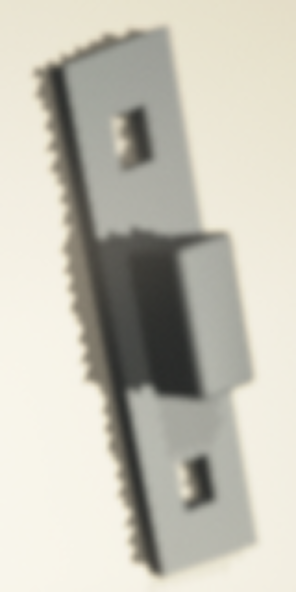

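```bash
python3 - <<'E'
from h import *
np.set_printoptions(precision=1,suppress=True)
c='wrist';k=cal(c)
n=atz(c,(305.4,105.5),50,k);f=atz(c,(305.9,222.0),50,k);d=f-n
print(n,f,(n+f)/2,np.linalg.norm(d),np.degrees(np.arctan2(d[1],d[0])))
for z in(12,16,20,24):
    print(z,atz(c,(307,112),z,k),atz(c,(306.9,216.5),z,k))
A=lambda u,v:(545+u/3.7,80+v/3.7)
s1=atz(c,A(132,137),8,k);s2=atz(c,A(197,483),8,k);d=s2-s1
print('bar',s1,s2,(s1+s2)/2,np.linalg.norm(d),np.degrees(np.arctan2(d[1],d[0])))
print('tab',atz(c,A(216,313),22,k))
E
```

```text
[546.4 -38.1  50. ] [624.4 -20.4  50. ] [585.4 -29.3  50. ] 79.95437135405625 12.757412290322474
12 [545.6 -38.7  12. ] [626.8 -20.7  12. ]
16 [546.1 -38.4  16. ] [626.1 -20.7  16. ]
20 [546.6 -38.2  20. ] [625.4 -20.7  20. ]
24 [547.1 -37.9  24. ] [624.7 -20.7  24. ]
bar [499.4 174.8   8. ] [565.9 220.7   8. ] [532.6 197.7   8. ] 80.70303931831958 34.58850564242737
tab [532.  197.1  22. ]
```

Emit:
drive_tool:
  commands:
    - {"dx": -20,"dy": 36,"dz": 0,"yaw": 4}
    - {"dx": -20,"dy": 36,"dz": 0,"yaw": 4}
    - {"dx": -20,"dy": 36,"dz": 0,"yaw": 4}
    - {"dx": -20,"dy": 36,"dz": 0,"yaw": 4}
    - {"dx": -20,"dy": 36,"dz": 0,"yaw": 5.4}

```text
t: 8.98
eef_pos: [545.3, 177.4, 120.7]
tcp_rot: [-3.142, 0.0, -2.535]
ft_force: [0.3, 0.1, 0.2]
opening: 0.356
```

Emit:
drive_tool:
  commands:
    - {"dx": -13.4,"dy": 21.5,"dz": -30,"yaw": 0}
    - {"dx": 0,"dy": 0,"dz": -35,"yaw": 0}
    - {"dx": 0,"dy": 0,"dz": 0,"yaw": 0}
    - {"dx": 0,"dy": 0,"dz": 0,"yaw": 0}
    - {"dx": 0,"dy": 0,"dz": 0,"yaw": 0}

```text
t: 9.4
eef_pos: [534.3, 197.3, 56.7]
tcp_rot: [-3.141, 0.001, -2.538]
ft_force: [1.2, -0.7, 0.8]
opening: 0.361
```

```bash
python3 - <<'E'
from h import *
np.set_printoptions(precision=2,suppress=True)
s=env.state();print(s['t'],s['eef_pos'],np.degrees(s['tcp_rot']))
snap('wrist','wrist5.png');s=env.state();print(s['t'],s['eef_pos'],np.degrees(s['tcp_rot']))
E
```

```text
9.4 [534.34 197.28  56.65] [-179.98    0.06 -145.43]
9.45 [534.61 197.22  57.  ] [-179.96    0.12 -145.44]
```

View pics/wrist5.png

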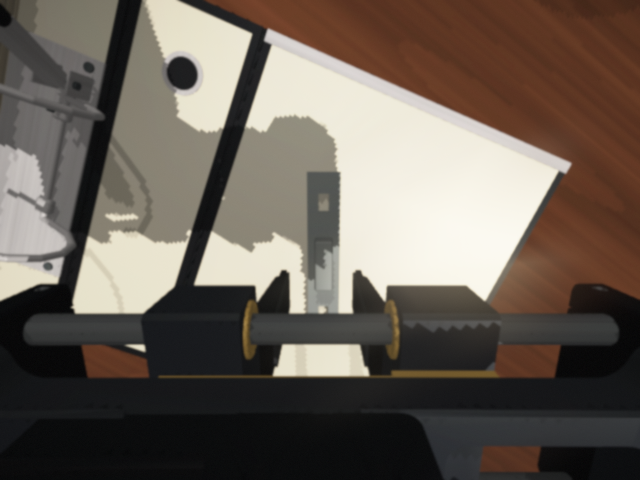

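```bash
python3 - <<'E'
from h import *
np.set_printoptions(precision=2,suppress=True)
k=cal('wrist');R=np.radians(34.56);X=np.array([np.cos(R),np.sin(R),0]);Y=np.array([-X[1],X[0],0])
T=np.array([534.6,197.2,0])
for n,p,z in(('slot',(323,202),8),('endL',(307.5,172.5),8),('endR',(339.5,172.5),8),('tabnear',(323,237.5),22)):
    w=atz('wrist',p,z,k)-T;print(n,w@X,w@Y)
print(proj('wrist',[T+[0,0,57],T+[0,0,22],T+[0,0,8]],k))
im=cv2.imread('pics/wrist5.png')[165:325,270:375]
cv2.imwrite('pics/w5z.png',cv2.resize(im,None,fx=3.7,fy=3.7,interpolation=cv2.INTER_CUBIC))
E
```

```text
slot -42.34111850971995 1.2641664832152546
endL -61.382844590128315 -8.753694392816243
endR -61.35742089345465 11.905726864112614
tabnear -21.556116244023517 1.1840712852001556
[[321.24 290.34]
 [321.16 269.77]
 [321.14 263.25]]
```

View pics/w5z.png

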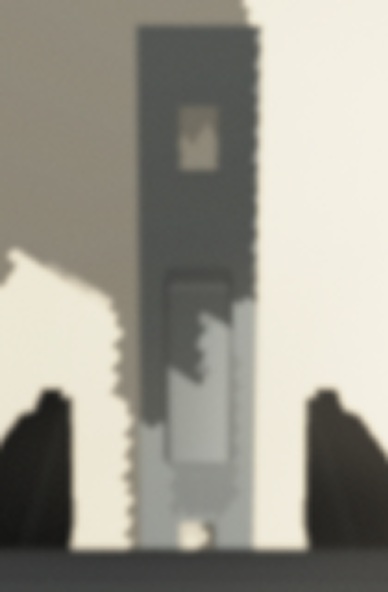

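Emit:
drive_tool:
  commands:
    - {"dx": -2.2,"dy": 0,"dz": 0,"yaw": 0}
    - {"dx": 0,"dy": 0,"dz": -20,"yaw": 0}
    - {"dx": 0,"dy": 0,"dz": -15,"yaw": 0}
    - {"dx": 0,"dy": 0,"dz": -10,"yaw": 0}
    - {"dx": 0,"dy": 0,"dz": 0,"yaw": 0}
  grip: 0.25

```text
t: 9.87
eef_pos: [530.9, 197.2, 9.5]
tcp_rot: [3.141, -0.001, -2.538]
ft_force: [0.2, -0.9, -0.4]
opening: 0.252
```

Emit:
drive_tool:
  commands:
    - {"dx": 0,"dy": 0,"dz": 0,"yaw": 0}
    - {"dx": 0,"dy": 0,"dz": 0,"yaw": 0}
    - {"dx": 0,"dy": 0,"dz": 0,"yaw": 0}
    - {"dx": 0,"dy": 0,"dz": 0,"yaw": 0}
    - {"dx": 0,"dy": 0,"dz": 0,"yaw": 0}
  grip: 0.03

```text
t: 10.28
eef_pos: [531.8, 197.8, 11.2]
tcp_rot: [-3.141, 0.001, -2.537]
ft_force: [-0.4, -1.7, 6.6]
opening: 0.122
```

Emit:
drive_tool:
  commands:
    - {"dx": 0,"dy": 0,"dz": 10,"yaw": 0}
    - {"dx": 0,"dy": 0,"dz": 20,"yaw": 0}
    - {"dx": 0,"dy": 0,"dz": 30,"yaw": 0}
    - {"dx": 0,"dy": 0,"dz": 30,"yaw": 0}
    - {"dx": 0,"dy": 0,"dz": 15,"yaw": 0}

```text
t: 10.7
eef_pos: [532.0, 198.1, 119.2]
tcp_rot: [-3.14, 0.003, -2.537]
ft_force: [0.7, 1.2, -0.1]
opening: 0.121
```

```bash
python3 - <<'E'
from h import *
np.set_printoptions(precision=2,suppress=True)
s=env.state();print(s['t'],s['eef_pos'],np.degrees(s['tcp_rot']))
snap('wrist','wrist6.png')
E
```

```text
10.7 [531.97 198.09 119.15] [-179.94    0.19 -145.37]
```

View pics/wrist6.png

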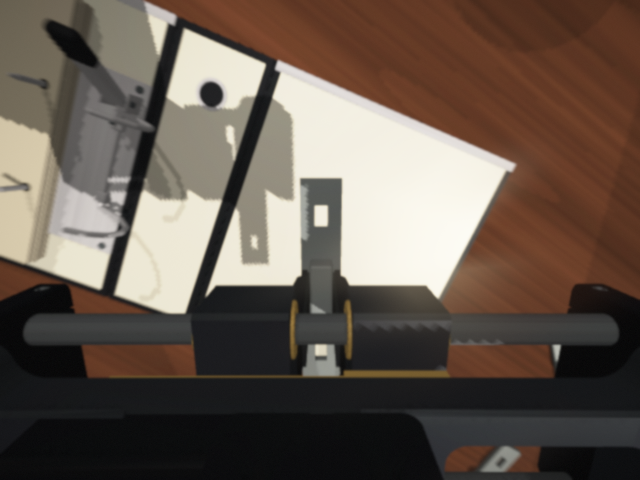

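```bash
python3 - <<'E'
from h import *
np.set_printoptions(precision=2,suppress=True)
im=cv2.imread('pics/wrist6.png')
cv2.imwrite('pics/w6z.png',cv2.resize(im[170:390,280:360],None,fx=2.7,fy=2.7,interpolation=cv2.INTER_CUBIC))
k=cal('wrist');R=np.radians(34.6);X=np.array([np.cos(R),np.sin(R),0])
T=np.array([531.97,198.09,119.15])
for d in(0,2,3.5,5): print(d,proj('wrist',[T-[0,0,d]-40*X,T-[0,0,d]+40*X,T-[0,0,d]-60*X],k).ravel())
E
```

```text
0 [321.72 216.36 321.68 352.25 321.73 177.3 ]
2 [321.72 215.72 321.68 350.32 321.73 177.09]
3.5 [321.71 215.24 321.67 348.89 321.72 176.93]
5 [321.71 214.78 321.67 347.49 321.72 176.78]
```

View pics/w6z.png

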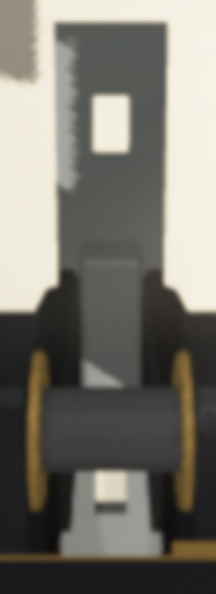

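Emit:
drive_tool:
  commands:
    - {"dx": 8.8,"dy": -37.9,"dz": 0,"yaw": -3.6}
    - {"dx": 8.8,"dy": -37.9,"dz": 0,"yaw": -3.6}
    - {"dx": 8.8,"dy": -37.9,"dz": 0,"yaw": -3.6}
    - {"dx": 8.8,"dy": -37.9,"dz": 0,"yaw": -3.6}
    - {"dx": 8.8,"dy": -37.9,"dz": 0,"yaw": -3.6}

```text
t: 11.17
eef_pos: [575.1, 6.6, 115.5]
tcp_rot: [3.141, -0.0, -2.854]
ft_force: [1.5, 0.5, 0.1]
opening: 0.124
```

Emit:
drive_tool:
  commands:
    - {"dx": 8.8,"dy": -38,"dz": 0,"yaw": -3.8}
    - {"dx": 0,"dy": 0,"dz": -20,"yaw": 0}
    - {"dx": 0,"dy": 0,"dz": -20,"yaw": 0}
    - {"dx": 0,"dy": 0,"dz": 0,"yaw": 0}
    - {"dx": 0,"dy": 0,"dz": 0,"yaw": 0}

```text
t: 11.58
eef_pos: [583.5, -29.6, 74.9]
tcp_rot: [3.141, -0.002, -2.918]
ft_force: [0.3, 1.0, -0.1]
opening: 0.123
```

Emit:
drive_tool:
  commands:
    - {"dx": 0,"dy": 0,"dz": 0,"yaw": 0}
    - {"dx": 0,"dy": 0,"dz": 0,"yaw": 0}

```text
t: 11.75
eef_pos: [584.5, -29.3, 76.5]
tcp_rot: [-3.141, 0.001, -2.917]
ft_force: [0.7, 1.0, 0.1]
opening: 0.122
```

```bash
python3 - <<'E'
from h import *
np.set_printoptions(precision=2,suppress=True)
s=env.state();print(s['t'],s['eef_pos'],np.degrees(s['tcp_rot']))
k=cal('wrist');snap('wrist','wrist7.png')
im=cv2.imread('pics/wrist7.png')
cv2.imwrite('pics/w7z.png',cv2.resize(im[120:380,240:400],None,fx=2.3*2,fy=2.3*2,interpolation=cv2.INTER_CUBIC)[:,:][::1])
cv2.imwrite('pics/w7z.png',cv2.resize(im[160:360,250:400],None,fx=3,fy=3,interpolation=cv2.INTER_CUBIC))
n=np.array([546.4,-38.1,51]);f=np.array([624.4,-20.4,51])
print(proj('wrist',[n,f,n-[0,0,29]],k))
a=np.radians(s['tcp_rot'][2]*0+12.8);X=np.array([np.cos(a),np.sin(a),0]);T=s['eef_pos']
print(proj('wrist',[T-[0,0,3]-40*X,T-[0,0,3]+40*X],k))
E
```

```text
11.75 [584.49 -29.28  76.46] [-179.97    0.08 -167.12]
[[321.05 212.25]
 [320.96 333.91]
 [321.03 205.72]]
[[321.38 217.06]
 [321.29 352.08]]
```

View pics/w7z.png

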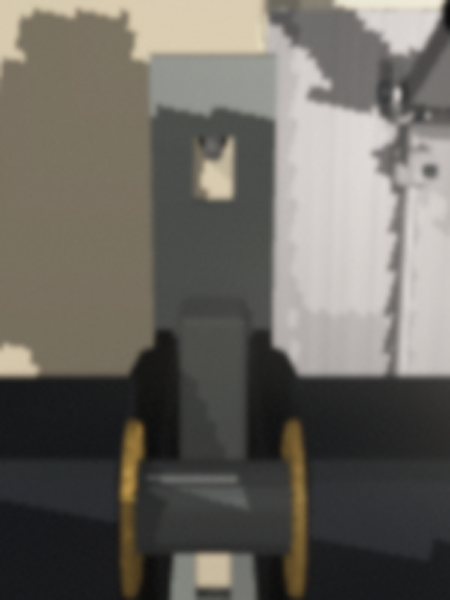

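View pics/wrist7.png

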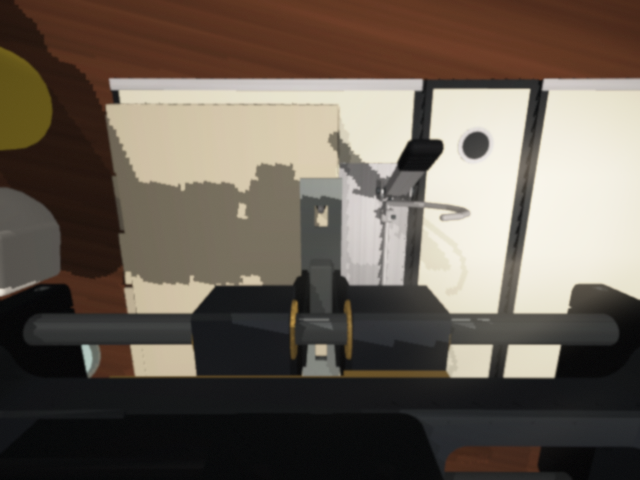

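Emit:
drive_tool:
  commands:
    - {"dx": 0,"dy": 0,"dz": -8,"yaw": 0}
    - {"dx": 0.3,"dy": -0.3,"dz": -6,"yaw": 0}
    - {"dx": 0,"dy": 0,"dz": 0,"yaw": 0}
    - {"dx": 0,"dy": 0,"dz": 0,"yaw": 0}

```text
t: 12.13
eef_pos: [584.1, -29.9, 60.7]
tcp_rot: [3.141, -0.001, -2.918]
ft_force: [-0.1, -0.3, -0.0]
opening: 0.124
```

```bash
python3 - <<'E'
from h import *
np.set_printoptions(precision=2,suppress=True)
s=env.state();print(s['t'],s['eef_pos'],np.degrees(s['tcp_rot']),s['ft_force'])
k=cal('wrist');snap('wrist','wrist8.png');snap('scene','scene8.png')
im=cv2.imread('pics/wrist8.png')
cv2.imwrite('pics/w8z.png',cv2.resize(im[190:240,295:350],None,fx=10,fy=10,interpolation=cv2.INTER_CUBIC))
im=cv2.imread('pics/scene8.png')
cv2.imwrite('pics/s8z.png',cv2.resize(im[170:290,200:340],None,fx=5,fy=5,interpolation=cv2.INTER_CUBIC))
n=np.array([546.4,-38.1,51]);f=np.array([624.4,-20.4,51])
print(proj('wrist',[n,f,n-[0,0,29]],k))
E
```

```text
12.1333 [584.08 -29.92  60.75] [ 179.97   -0.06 -167.17] [-0.13 -0.26 -0.04]
[[321.96 217.59]
 [321.88 347.99]
 [321.77 209.99]]
```

View pics/w8z.png

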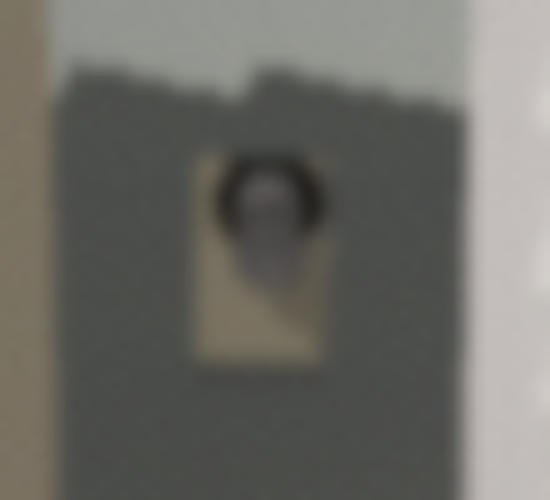

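View pics/s8z.png

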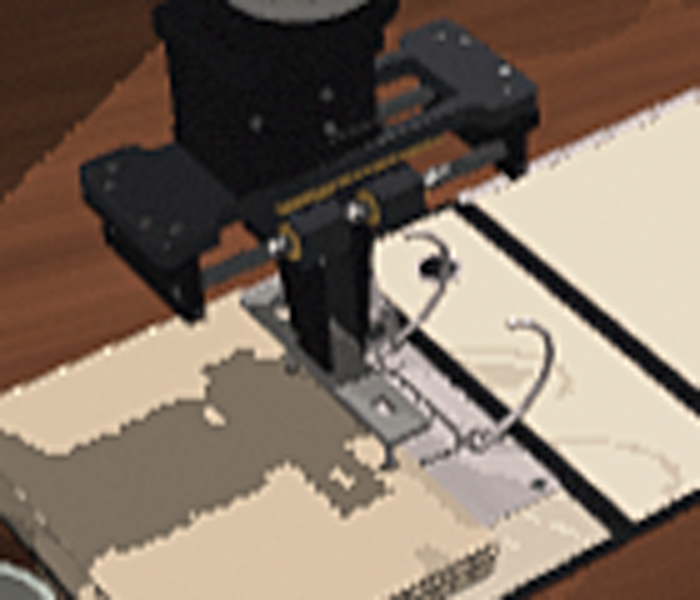

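Emit:
drive_tool:
  commands:
    - {"dx": 0.3,"dy": 0.6,"dz": 0,"yaw": 0}
    - {"dx": 0,"dy": 0,"dz": -3,"yaw": 0}
    - {"dx": 0,"dy": 0,"dz": -3,"yaw": 0}
    - {"dx": 0,"dy": 0,"dz": -3,"yaw": 0}
    - {"dx": 0,"dy": 0,"dz": 0,"yaw": 0}

```text
t: 12.65
eef_pos: [584.3, -29.4, 51.5]
tcp_rot: [3.141, -0.001, -2.918]
ft_force: [0.6, -0.1, -0.0]
opening: 0.123
```

```bash
python3 - <<'E'
from h import *
np.set_printoptions(precision=2,suppress=True)
s=env.state();print(s['t'],s['eef_pos'],np.degrees(s['tcp_rot']),s['ft_force'],s['moment'])
k=cal('wrist');snap('wrist','wrist9.png');snap('scene','scene9.png')
im=cv2.imread('pics/wrist9.png')
a=cv2.resize(im[185:245,290:350],None,fx=7,fy=7,interpolation=cv2.INTER_CUBIC)
im=cv2.imread('pics/scene9.png')
b=cv2.resize(im[210:270,230:290],None,fx=7,fy=7,interpolation=cv2.INTER_CUBIC)
cv2.imwrite('pics/w9z.png',cv2.resize(cv2.hconcat([a,b]),(800,400)))
E
```

```text
12.65 [584.33 -29.4   51.54] [ 179.97   -0.05 -167.18] [ 0.61 -0.1  -0.04] [ 0.08  0.02 -0.04]
```

View pics/w9z.png

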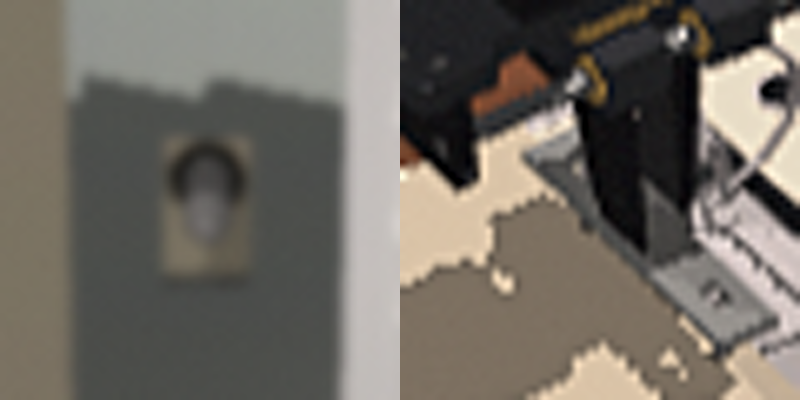

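Emit:
drive_tool:
  commands:
    - {"dx": 0,"dy": 0,"dz": -4,"yaw": 0}
    - {"dx": 0,"dy": 0,"dz": -4,"yaw": 0}
    - {"dx": 0,"dy": 0,"dz": -4,"yaw": 0}
    - {"dx": 0,"dy": 0,"dz": -4,"yaw": 0}
    - {"dx": 0,"dy": 0,"dz": 0,"yaw": 0}

```text
t: 13.17
eef_pos: [584.2, -29.4, 35.3]
tcp_rot: [3.141, -0.001, -2.918]
ft_force: [0.3, 0.3, -0.4]
opening: 0.122
```

Emit:
drive_tool:
  commands:
    - {"dx": 0,"dy": 0,"dz": -1,"yaw": 0}
    - {"dx": 0,"dy": 0,"dz": -1,"yaw": 0}
    - {"dx": 0,"dy": 0,"dz": 0,"yaw": 0}

```text
t: 13.42
eef_pos: [584.6, -29.4, 34.2]
tcp_rot: [3.141, -0.0, -2.918]
ft_force: [-0.1, 0.7, -0.5]
opening: 0.122
```

Emit:
drive_tool:
  commands:
    - {"dx": 0,"dy": 0,"dz": -1,"yaw": 0}
    - {"dx": 0,"dy": 0,"dz": -1,"yaw": 0}
    - {"dx": 0,"dy": 0,"dz": 0,"yaw": 0}

```text
t: 13.67
eef_pos: [584.6, -29.4, 32.2]
tcp_rot: [3.141, 0.0, -2.918]
ft_force: [-0.3, -0.4, -0.7]
opening: 0.124
```

Emit:
drive_tool:
  commands:
    - {"dx": 0,"dy": 0,"dz": -1,"yaw": 0}
    - {"dx": 0,"dy": 0,"dz": 0,"yaw": 0}
    - {"dx": 0,"dy": 0,"dz": 0,"yaw": 0}

```text
t: 13.92
eef_pos: [584.7, -29.4, 31.3]
tcp_rot: [3.142, 0.0, -2.918]
ft_force: [-0.3, 0.3, 0.5]
opening: 0.125
```

Emit:
drive_tool:
  commands:
    - {"dx": 0,"dy": 0,"dz": -1,"yaw": 0}
    - {"dx": 0,"dy": 0,"dz": 0,"yaw": 0}
    - {"dx": 0,"dy": 0,"dz": 0,"yaw": 0}

```text
t: 14.17
eef_pos: [584.7, -29.4, 30.6]
tcp_rot: [-3.142, 0.0, -2.918]
ft_force: [-1.6, 0.2, 5.1]
opening: 0.125
```

Emit:
drive_tool:
  commands:
    - {"dx": 0,"dy": 0,"dz": -1,"yaw": 0}
    - {"dx": 0,"dy": 0,"dz": 0,"yaw": 0}
    - {"dx": 0,"dy": 0,"dz": 0,"yaw": 0}

```text
t: 14.42
eef_pos: [584.8, -29.4, 29.9]
tcp_rot: [-3.141, 0.001, -2.918]
ft_force: [-2.2, 0.6, 8.5]
opening: 0.124
```

Emit:
drive_tool:
  commands:
    - {"dx": 0,"dy": 0,"dz": -1,"yaw": 0}
    - {"dx": 0,"dy": 0,"dz": 0,"yaw": 0}
    - {"dx": 0,"dy": 0,"dz": 0,"yaw": 0}

```text
t: 14.67
eef_pos: [584.7, -29.4, 29.2]
tcp_rot: [-3.141, 0.001, -2.918]
ft_force: [-4.2, 0.2, 13.4]
opening: 0.12
```

Emit:
drive_tool:
  commands:
    - {"dx": 0,"dy": 0,"dz": 1,"yaw": 0}
    - {"dx": 0,"dy": 0,"dz": 0.5,"yaw": 0}
    - {"dx": 0,"dy": 0,"dz": 0,"yaw": 0}

```text
t: 14.92
eef_pos: [584.7, -29.5, 30.4]
tcp_rot: [-3.141, 0.001, -2.918]
ft_force: [-1.6, -0.1, 6.8]
opening: 0.128
```

Emit:
drive_tool:
  commands:
    - {"dx": 0,"dy": 0,"dz": 0,"yaw": 0}
    - {"dx": 0,"dy": 0,"dz": 0,"yaw": 0}
    - {"dx": 0,"dy": 0,"dz": 0,"yaw": 0}
  grip: 0.25

```text
t: 15.17
eef_pos: [584.6, -29.4, 29.6]
tcp_rot: [3.141, -0.0, -2.918]
ft_force: [0.1, -0.1, -0.3]
opening: 0.236
```

Emit:
drive_tool:
  commands:
    - {"dx": 0,"dy": 0,"dz": 5,"yaw": 0}
    - {"dx": 0,"dy": 0,"dz": 15,"yaw": 0}
    - {"dx": 0,"dy": 0,"dz": 30,"yaw": 0}
    - {"dx": 0,"dy": 0,"dz": 35,"yaw": 0}
    - {"dx": 0,"dy": 0,"dz": 15,"yaw": 0}

```text
t: 15.58
eef_pos: [585.7, -29.5, 133.6]
tcp_rot: [-3.14, 0.004, -2.918]
ft_force: [-0.1, -0.3, 0.3]
opening: 0.251
```

Emit:
drive_tool:
  commands:
    - {"dx": 20,"dy": 30,"dz": 0,"yaw": 0}
    - {"dx": 20,"dy": 10,"dz": 0,"yaw": 0}
    - {"dx": 0,"dy": 0,"dz": 0,"yaw": 0}
    - {"dx": 0,"dy": 0,"dz": 0,"yaw": 0}
  grip: 0.0

```text
t: 15.92
eef_pos: [624.8, 11.1, 129.7]
tcp_rot: [3.142, -0.0, -2.916]
ft_force: [-0.8, 0.1, -0.6]
opening: 0.037
```

```bash
python3 - <<'E'
from h import *
np.set_printoptions(precision=2,suppress=True)
s=env.state();print(s['t'],s['eef_pos'],np.degrees(s['tcp_rot']),s['ft_force'],s['opening'])
snap('wrist','wrist10.png');snap('scene','scene10.png')
k=cal('wrist');pv=None
for q,z in(('lever_pivot',20),('lever_grip',71),('bar_tab',35)):
    print(q,[(np.round(x['pixel'],1).tolist(),round(x['conf'],2),atz('wrist',x['pixel'],z,k)) for x in env.place_of(q,'wrist')])
im=cv2.imread('pics/scene10.png')
cv2.imwrite('pics/s10z.png',cv2.resize(im[180:280,210:320],None,fx=6,fy=6,interpolation=cv2.INTER_CUBIC))
E
```

```text
15.9167 [624.84  11.14 129.72] [ 180.     -0.01 -167.1 ] [-0.82  0.12 -0.63] 0.03666578172829715
lever_pivot [([345.4, 124.0], 0.7, array([524.85,   7.78,  20.  ]))]
lever_grip [([353.1, 74.3], 0.91, array([501.06,   3.08,  71.  ]))]
bar_tab [([281.3, 184.4], 0.76, array([581.34, -31.44,  35.  ])), ([277.1, 241.7], 0.37, array([627.71, -25.87,  35.  ]))]
```

View pics/wrist10.png

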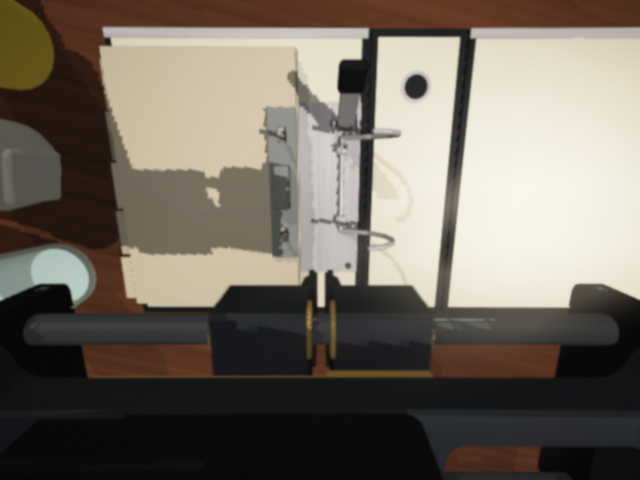

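View pics/s10z.png

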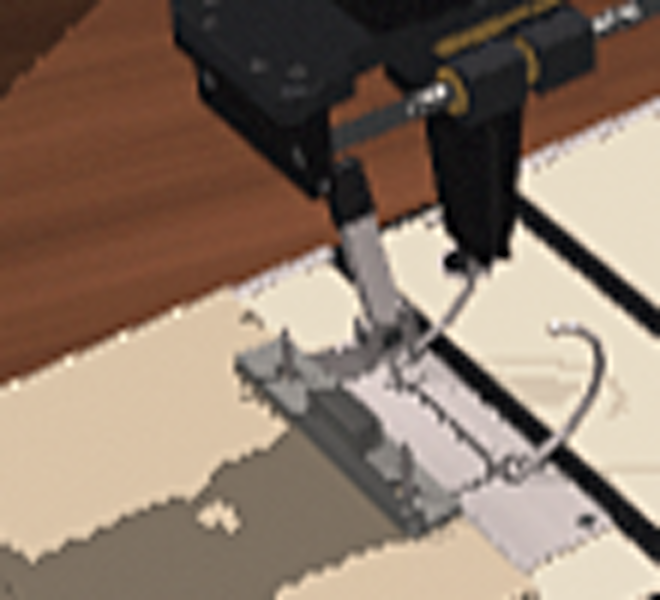

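Emit:
drive_tool:
  commands:
    - {"dx": -34,"dy": -1,"dz": 0,"yaw": 0}
    - {"dx": -34,"dy": -1.5,"dz": 0,"yaw": 0}
    - {"dx": -34.6,"dy": -1,"dz": 0,"yaw": 0}
    - {"dx": 0,"dy": 0,"dz": -20,"yaw": 0}
    - {"dx": 0,"dy": 0,"dz": 0,"yaw": 0}

```text
t: 16.58
eef_pos: [519.8, 6.8, 108.5]
tcp_rot: [3.141, -0.002, -2.919]
ft_force: [0.1, -0.6, -1.1]
opening: 0.004
```

Emit:
drive_tool:
  commands:
    - {"dx": 0,"dy": 0,"dz": -15,"yaw": 0}
    - {"dx": 0,"dy": 0,"dz": -10,"yaw": 0}
    - {"dx": 0,"dy": 0,"dz": -9,"yaw": 0}
    - {"dx": 0,"dy": 0,"dz": 0,"yaw": 0}
    - {"dx": 0,"dy": 0,"dz": 0,"yaw": 0}

```text
t: 17.0
eef_pos: [522.1, 7.0, 75.4]
tcp_rot: [3.141, -0.001, -2.918]
ft_force: [1.4, 0.3, -0.5]
opening: 0.004
```

```bash
python3 - <<'E'
from h import *
np.set_printoptions(precision=2,suppress=True)
s=env.state();print(s['t'],s['eef_pos'],np.degrees(s['tcp_rot']),s['ft_force'],s['opening'])
snap('wrist','wrist11.png');snap('scene','scene11.png')
im=cv2.imread('pics/scene11.png')
a=cv2.resize(im[170:270,210:320],(440,400),interpolation=cv2.INTER_CUBIC)
im=cv2.imread('pics/wrist11.png')
b=cv2.resize(im[180:380,220:420],(360,400),interpolation=cv2.INTER_CUBIC)
cv2.imwrite('pics/s11z.png',cv2.hconcat([a,b]))
E
```

```text
17.0 [522.13   7.01  75.41] [ 179.97   -0.06 -167.18] [ 1.35  0.28 -0.48] 0.004293033321187522
```

View pics/s11z.png

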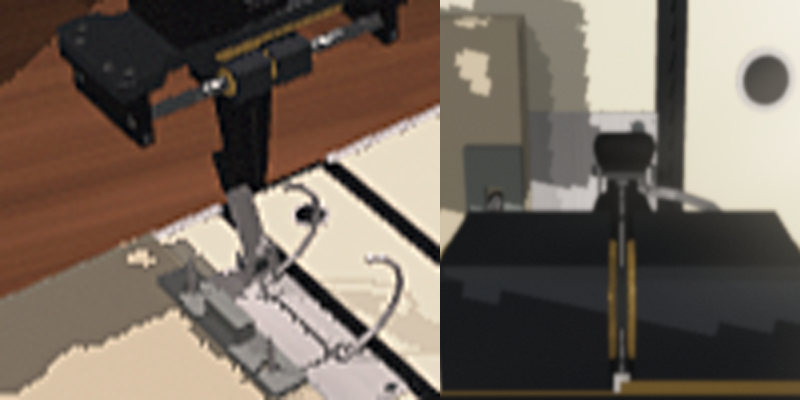

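Emit:
drive_tool:
  commands:
    - {"dx": -4,"dy": -0.9,"dz": 0,"yaw": 0}
    - {"dx": -4,"dy": -0.9,"dz": 0,"yaw": 0}
    - {"dx": -3.3,"dy": -0.7,"dz": -1,"yaw": 0}
    - {"dx": -3.3,"dy": -0.7,"dz": -1.3,"yaw": 0}
    - {"dx": 0,"dy": 0,"dz": 0,"yaw": 0}

```text
t: 17.52
eef_pos: [508.1, 3.7, 74.1]
tcp_rot: [-3.141, 0.003, -2.918]
ft_force: [4.2, 0.5, -0.3]
opening: 0.002
```

```bash
python3 - <<'E'
from h import *
np.set_printoptions(precision=2,suppress=True)
s=env.state();print(s['t'],s['eef_pos'],s['ft_force'],s['opening'])
snap('wrist','wrist12.png');snap('scene','scene12.png')
im=cv2.imread('pics/scene12.png')
a=cv2.resize(im[170:270,210:320],(440,400),interpolation=cv2.INTER_CUBIC)
im=cv2.imread('pics/wrist12.png')
b=cv2.resize(im[180:380,220:420],(360,400),interpolation=cv2.INTER_CUBIC)
cv2.imwrite('pics/s12z.png',cv2.hconcat([a,b]))
E
```

```text
17.5167 [508.1    3.75  74.09] [ 4.21  0.53 -0.26] 0.0021071255010623293
```

View pics/s12z.png

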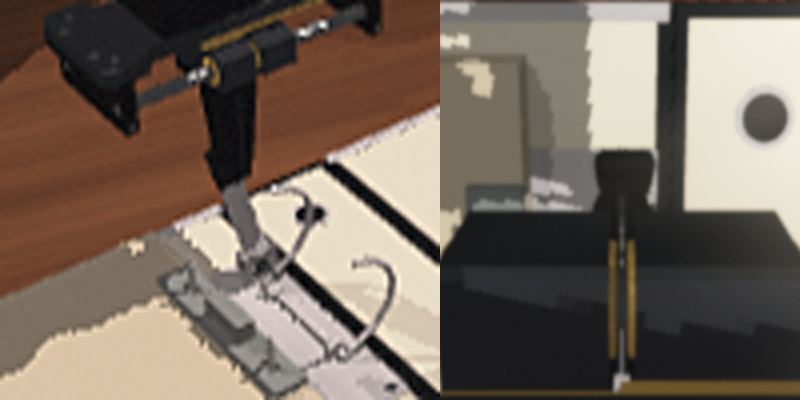

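Emit:
drive_tool:
  commands:
    - {"dx": -3.5,"dy": -0.8,"dz": -1.5,"yaw": 0}
    - {"dx": -3.5,"dy": -0.8,"dz": -2,"yaw": 0}
    - {"dx": -3.4,"dy": -0.8,"dz": -2.4,"yaw": 0}
    - {"dx": 0,"dy": 0,"dz": 0,"yaw": 0}

```text
t: 17.95
eef_pos: [498.0, 1.4, 68.0]
tcp_rot: [-3.141, 0.003, -2.918]
ft_force: [6.0, 1.5, 0.5]
opening: 0.005
```

Emit:
drive_tool:
  commands:
    - {"dx": -3.1,"dy": -0.7,"dz": -2.6,"yaw": 0}
    - {"dx": -3.1,"dy": -0.7,"dz": -2.8,"yaw": 0}
    - {"dx": -3.0,"dy": -0.7,"dz": -2.8,"yaw": 0}
    - {"dx": 0,"dy": 0,"dz": 0,"yaw": 0}

```text
t: 18.28
eef_pos: [489.3, -0.8, 60.0]
tcp_rot: [-3.14, 0.004, -2.918]
ft_force: [6.5, 1.3, 2.7]
opening: 0.005
```

```bash
python3 - <<'E'
from h import *
np.set_printoptions(precision=2,suppress=True)
s=env.state();print(s['t'],s['eef_pos'],s['ft_force'],s['opening'])
snap('wrist','wrist13.png');snap('scene','scene13.png')
im=cv2.imread('pics/scene13.png')
a=cv2.resize(im[170:270,210:320],(440,400),interpolation=cv2.INTER_CUBIC)
im=cv2.imread('pics/wrist13.png')
b=cv2.resize(im[180:380,220:420],(360,400),interpolation=cv2.INTER_CUBIC)
cv2.imwrite('pics/s13z.png',cv2.hconcat([a,b]))
E
```

```text
18.2833 [489.31  -0.77  60.  ] [6.55 1.32 2.75] 0.004749551135193482
```

View pics/s13z.png

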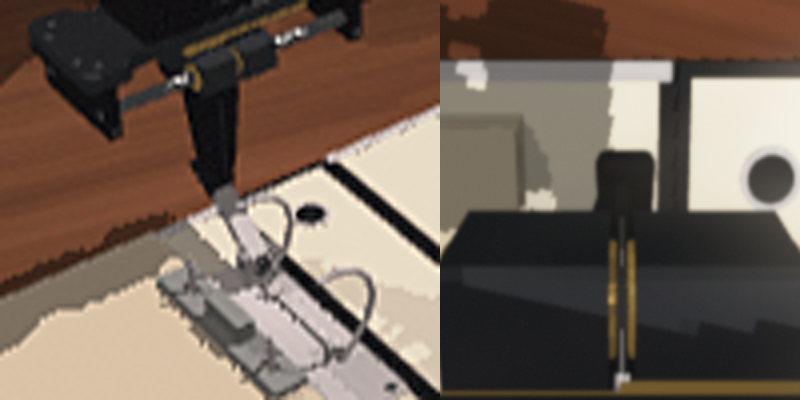

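Emit:
drive_tool:
  commands:
    - {"dx": -2.6,"dy": -0.6,"dz": -3.1,"yaw": 0}
    - {"dx": -2.5,"dy": -0.6,"dz": -3.3,"yaw": 0}
    - {"dx": -2.4,"dy": -0.5,"dz": -3.5,"yaw": 0}
    - {"dx": 0,"dy": 0,"dz": 0,"yaw": 0}

```text
t: 18.72
eef_pos: [482.2, -2.5, 50.2]
tcp_rot: [-3.14, 0.005, -2.918]
ft_force: [7.9, 2.2, 5.1]
opening: 0.001
```

Emit:
drive_tool:
  commands:
    - {"dx": -2.0,"dy": -0.5,"dz": -3.7,"yaw": 0}
    - {"dx": -1.8,"dy": -0.4,"dz": -3.8,"yaw": 0}
    - {"dx": -1.6,"dy": -0.4,"dz": -4,"yaw": 0}
    - {"dx": 0,"dy": 0,"dz": 0,"yaw": 0}

```text
t: 19.05
eef_pos: [477.0, -3.8, 38.8]
tcp_rot: [-3.14, 0.005, -2.918]
ft_force: [7.7, 2.7, 7.3]
opening: 0.005
```

```bash
python3 - <<'E'
from h import *
np.set_printoptions(precision=2,suppress=True)
s=env.state();print(s['t'],s['eef_pos'],s['ft_force'],s['opening'])
snap('wrist','wrist14.png');snap('scene','scene14.png')
im=cv2.imread('pics/scene14.png')
a=cv2.resize(im[170:270,210:320],(440,400),interpolation=cv2.INTER_CUBIC)
im=cv2.imread('pics/wrist14.png')
b=cv2.resize(im[180:380,220:420],(360,400),interpolation=cv2.INTER_CUBIC)
cv2.imwrite('pics/s14z.png',cv2.hconcat([a,b]))
E
```

```text
19.05 [477.04  -3.78  38.77] [7.69 2.71 7.33] 0.004757028015816054
```

View pics/s14z.png

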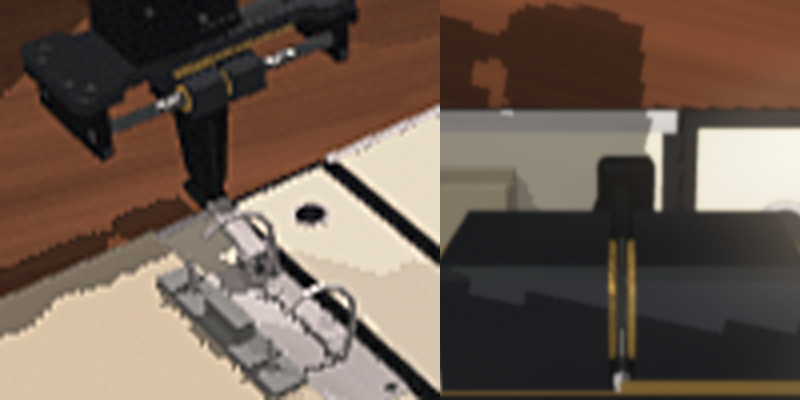

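Emit:
drive_tool:
  commands:
    - {"dx": -1.2,"dy": 0,"dz": -2,"yaw": 0}
    - {"dx": -1.2,"dy": 0,"dz": -2,"yaw": 0}
    - {"dx": -1,"dy": 0,"dz": -2,"yaw": 0}
    - {"dx": 0,"dy": 0,"dz": 0,"yaw": 0}

```text
t: 19.48
eef_pos: [473.9, -4.0, 33.1]
tcp_rot: [-3.139, 0.006, -2.918]
ft_force: [7.4, 0.2, 8.2]
opening: 0.006
```

Emit:
drive_tool:
  commands:
    - {"dx": -0.7,"dy": 0,"dz": -1.5,"yaw": 0}
    - {"dx": -0.5,"dy": 0,"dz": -1.5,"yaw": 0}
    - {"dx": 0,"dy": 0,"dz": 0,"yaw": 0}

```text
t: 19.73
eef_pos: [472.3, -4.0, 30.0]
tcp_rot: [-3.14, 0.005, -2.918]
ft_force: [6.2, -0.5, 7.3]
opening: 0.005
```

Emit:
drive_tool:
  commands:
    - {"dx": 0,"dy": 0,"dz": -1,"yaw": 0}
    - {"dx": 0,"dy": 0,"dz": -1,"yaw": 0}
    - {"dx": 0,"dy": 0,"dz": 0,"yaw": 0}

```text
t: 19.98
eef_pos: [470.9, -3.8, 27.5]
tcp_rot: [-3.141, 0.002, -2.918]
ft_force: [0.4, -0.1, 1.9]
opening: 0.002
```

Emit:
drive_tool:
  commands:
    - {"dx": 0,"dy": 0,"dz": -0.6,"yaw": 0}
    - {"dx": 0,"dy": 0,"dz": -0.6,"yaw": 0}
    - {"dx": 0,"dy": 0,"dz": 0,"yaw": 0}

```text
t: 20.23
eef_pos: [469.6, -3.5, 25.5]
tcp_rot: [3.141, -0.001, -2.918]
ft_force: [1.3, -0.0, 0.3]
opening: 0.005
```

Emit:
drive_tool:
  commands:
    - {"dx": 0,"dy": 0,"dz": -0.5,"yaw": 0}
    - {"dx": 0,"dy": 0,"dz": 0,"yaw": 0}
    - {"dx": 0,"dy": 0,"dz": 0,"yaw": 0}

```text
t: 20.48
eef_pos: [469.8, -3.6, 25.2]
tcp_rot: [3.141, -0.001, -2.918]
ft_force: [-2.8, 0.0, 3.3]
opening: 0.005
```

Emit:
drive_tool:
  commands:
    - {"dx": 0,"dy": 0,"dz": -0.5,"yaw": 0}
    - {"dx": 0,"dy": 0,"dz": 0,"yaw": 0}
    - {"dx": 0,"dy": 0,"dz": 0,"yaw": 0}

```text
t: 20.73
eef_pos: [469.9, -3.6, 25.0]
tcp_rot: [3.141, -0.001, -2.918]
ft_force: [-3.9, -0.7, 9.8]
opening: 0.004
```

Emit:
drive_tool:
  commands:
    - {"dx": 0,"dy": 0,"dz": -0.4,"yaw": 0}
    - {"dx": 0,"dy": 0,"dz": 0,"yaw": 0}
    - {"dx": 0,"dy": 0,"dz": 0,"yaw": 0}

```text
t: 20.98
eef_pos: [469.8, -3.6, 24.8]
tcp_rot: [3.141, -0.001, -2.918]
ft_force: [-4.8, -1.4, 12.9]
opening: 0.006
```

Emit:
drive_tool:
  commands:
    - {"dx": 0,"dy": 0,"dz": -0.3,"yaw": 0}
    - {"dx": 0,"dy": 0,"dz": 0,"yaw": 0}
    - {"dx": 0,"dy": 0,"dz": 0,"yaw": 0}

```text
t: 21.23
eef_pos: [469.8, -3.6, 24.7]
tcp_rot: [3.141, -0.001, -2.918]
ft_force: [-4.7, -0.5, 15.7]
opening: 0.006
```

Emit:
drive_tool:
  commands:
    - {"dx": 0,"dy": 0,"dz": -0.4,"yaw": 0}
    - {"dx": 0,"dy": 0,"dz": 0,"yaw": 0}
    - {"dx": 0,"dy": 0,"dz": 0,"yaw": 0}

```text
t: 21.48
eef_pos: [469.9, -3.6, 24.5]
tcp_rot: [3.141, -0.0, -2.918]
ft_force: [-6.6, -0.5, 20.6]
opening: 0.001
```

Emit:
drive_tool:
  commands:
    - {"dx": 0,"dy": 0,"dz": -0.15,"yaw": 0}
    - {"dx": 0,"dy": 0,"dz": 0,"yaw": 0}
    - {"dx": 0,"dy": 0,"dz": 0,"yaw": 0}

```text
t: 21.73
eef_pos: [469.9, -3.6, 24.4]
tcp_rot: [3.141, -0.0, -2.918]
ft_force: [-6.7, -1.1, 22.6]
opening: 0.005
```

Hold a moment at about 20–22 N, then rise.

Emit:
drive_tool:
  commands:
    - {"dx": 0,"dy": 0,"dz": 0,"yaw": 0}
    - {"dx": 0,"dy": 0,"dz": 0,"yaw": 0}
    - {"dx": 0,"dy": 0,"dz": 0,"yaw": 0}
    - {"dx": 0,"dy": 0,"dz": 0,"yaw": 0}
    - {"dx": 0,"dy": 0,"dz": 0,"yaw": 0}

```text
t: 22.15
eef_pos: [469.9, -3.6, 24.4]
tcp_rot: [3.141, -0.0, -2.918]
ft_force: [-5.8, -0.7, 20.9]
opening: 0.001
```

Emit:
drive_tool:
  commands:
    - {"dx": 0,"dy": 0,"dz": 0,"yaw": 0}
    - {"dx": 0,"dy": 0,"dz": 0,"yaw": 0}
    - {"dx": 0,"dy": 0,"dz": 0,"yaw": 0}

```text
t: 22.4
eef_pos: [469.8, -3.6, 24.4]
tcp_rot: [3.141, -0.0, -2.918]
ft_force: [-7.3, 0.3, 22.4]
opening: 0.001
```

Emit:
drive_tool:
  commands:
    - {"dx": 0,"dy": 0,"dz": 2,"yaw": 0}
    - {"dx": 0,"dy": 0,"dz": 8,"yaw": 0}
    - {"dx": 0,"dy": 0,"dz": 30,"yaw": 0}
    - {"dx": 0,"dy": 0,"dz": 35,"yaw": 0}
    - {"dx": 0,"dy": 0,"dz": 30,"yaw": 0}

```text
t: 22.82
eef_pos: [470.2, -3.6, 130.3]
tcp_rot: [3.141, -0.0, -2.918]
ft_force: [0.1, -0.0, -0.3]
opening: 0.002
```

Emit:
drive_tool:
  commands:
    - {"dx": 40,"dy": 0,"dz": 0,"yaw": 0}
    - {"dx": 40,"dy": 5,"dz": 0,"yaw": 0}
    - {"dx": 40,"dy": 5,"dz": 0,"yaw": 0}
    - {"dx": 40,"dy": 5,"dz": 0,"yaw": 0}
    - {"dx": 0,"dy": 0,"dz": 0,"yaw": 0}

```text
t: 23.23
eef_pos: [636.2, 11.9, 128.7]
tcp_rot: [-3.14, 0.004, -2.917]
ft_force: [-0.4, -0.3, -0.4]
opening: 0.008
```

```bash
python3 - <<'E'
from h import *
np.set_printoptions(precision=2,suppress=True)
s=env.state();print(s['t'],s['eef_pos'],s['ft_force'],s['opening'])
snap('wrist','wrist15.png');snap('scene','scene15.png')
im=cv2.imread('pics/scene15.png')
cv2.imwrite('pics/s15z.png',cv2.resize(im[170:290,200:340],None,fx=5,fy=5,interpolation=cv2.INTER_CUBIC))
E
```

```text
23.2333 [636.19  11.9  128.73] [-0.44 -0.34 -0.43] 0.00780597546771874
```

View pics/wrist15.png

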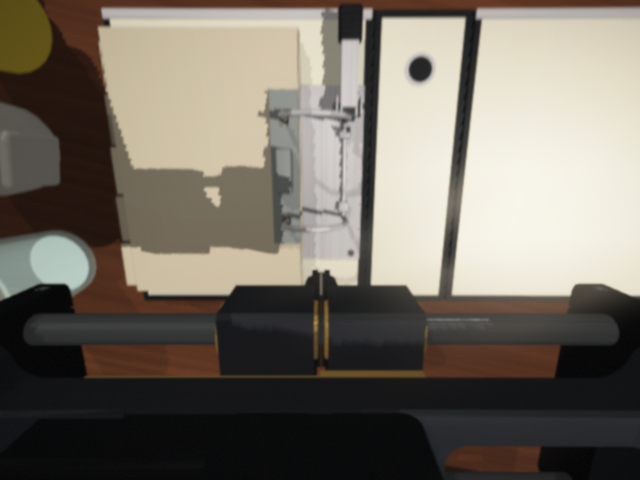

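View pics/s15z.png

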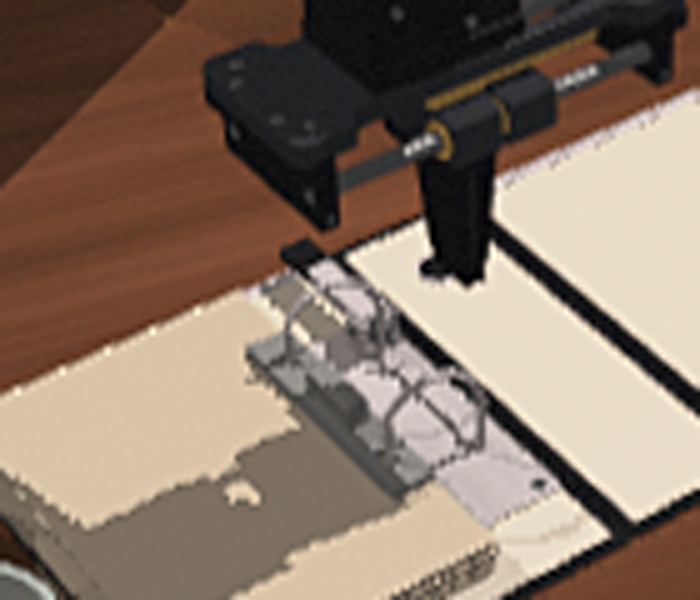

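```bash
python3 -c "
from cell import env
print(env.job_done(), env.state()['t'])"
```

```text
the job is handed in; nothing more can be done
the job is handed in; nothing more can be done
```

The job is done and was handed in shortly after 23.3 s of the 61 s allowed.

- **Opening the rings:** I gripped the lever's thumb grip and lifted it about 9 mm, past the dead centre. I then let go, and it sprang up and opened the rings.
- **Placing the bar:** I took the compressor bar nearest the robot, the one on the front cover. I lined its slots up with the posts by wrist camera and lowered it onto the boards. There was no side force at the check just after the posts entered the slots. I pressed it down with about 13 N (about 4 N sideways by then) and released it.
- **Closing the lever:** I pressed the lever down along its arc with the closed fingertips. I then held a push of 20–23 N at the centre of the grip for about 0.9 s.

**Last checks:** the final wrist and scene pictures show:
- the lever level;
- both rings shut on the posts;
- the bar lying flat on the boards over both posts;
- the owl, tumbler and dice cup were not approached; those still in the wrist view look undisturbed;
- the gripper clear, with about 0 N at the wrist.

**Disagreements and limits:**
- The networks' early post positions were up to about 5 mm off, so I used my own reading of the opened posts. That gave 79.95 mm between them, against the 80 mm stated.
- The push also carried about 6–7 N of sideways friction.
- The far post's slot was checked only in the scene camera, because the gripper hid it from the wrist camera.

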